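Hold the glass cell in the light gauge

TASK

The glass cell is lying back on its blue rest: take it by its black cap, stand it upright on its base on the round aluminium disc and let go of it there. Then grip it by its two white frosted faces only and hold it, upright and still, in the red light beam of the gauge, about midway between the two black heads, with its clear windows squarely facing the heads and the beam passing through the middle of the windows; finish while still holding it there. The fingers must never touch the clear windows, the cell must not drop or fall over onto the bench, neither it nor the robot may touch the gauge, and the other loose things stay where they are.

Things in the scene. Friction and masses are not known exactly. Their poses are not given: they have to be found in the camera images.
- cell_center (a point): Middle of the glass cell's windows, on its centre line, 28 mm above its underside. Axes: z from base to cap; y the way light passes through; x across the frosted faces. The loose cell (100 to 165 g) is a glass block 22 (x) by 36 (y) by 56 mm (z) with a black cap above, 74 mm tall in all.
- cap_center (a point): Centre of the cell's black plastic cap, 37 mm above cell_center along the cell's z; same axes. Cap 14 (x) by 44 (y) by 18 mm (z): 4 mm proud of the windows on both y sides and 4 mm behind the frosted faces on both x sides, so fingers closing along y on the cap miss the windows and fingers closing along x on the frosted faces miss the cap.
- cell_frosted: The cell's two white frosted faces, 36 mm wide (y) by 56 mm tall, at x = -11 and +11 mm, fixed to the cell: 22 mm from one to the other. Origin at the centre of the cell's underside, axes of the cell.
- cell_windows: The cell's two clear, light blue windows, 14 mm wide (x) by 54 mm tall, at y = -18 and +18 mm, fixed to the cell. Origin at the centre of the cell's underside, axes of the cell. Not to be touched by the fingers.
- cell_cap: The cell's black cap (see cap_center), fixed to the cell. Origin at the centre of the cell's underside, axes of the cell.
- cell: The whole glass cell. Origin at the centre of its underside (22 by 36 mm), axes as for cell_center. At the start it lies on the blue rest, tipped back 65 degrees from upright: -x frosted face on the rest, +x frosted face upward, y level, the cap at the raised end, which points roughly towards the robot.
- rest: Fixed blue rest; origin under the centre of its foot (90 by 50 mm, 6 mm thick). A 26 mm wide shelf, narrower than the cell, slopes up 25 degrees towards the rest's -x side, from 30 to 50 mm above the bench; a low lip at its low end stops the cell's base. It carries 48 mm of the cell's length, so the cap sticks out free beyond the raised end.
- disc_top (a point): Centre of the top of the fixed round aluminium disc, 116 mm across, its flat top 30 mm above the bench; it stands on a steel plate 150 mm square and 8 mm thick.
- disc: The same disc with its plate; origin under its centre, on the bench.
- beam_mid (a point): Middle of the gauge's red beam, midway between the two heads, 110 mm above the bench. Axes of the gauge: y along the beam, z up, x level across the beam.
- gauge: Fixed light gauge; origin under its centre. Aluminium base 60 (x) by 230 (y) by 10 mm, with two black heads at its ends, 46 (x) by 50 mm (y), tops 135 mm above the bench, 124 mm apart face to face (lens rings stick out 2 to 3 mm); open above and on both x sides. The thin red beam is only light, nothing solid.
- case: Loose black flat case with a white label, 65 by 100 by 22 mm; origin under its centre. Leave alone.
- glue: Loose amber bottle with a red cap, 44 mm across, 110 mm tall; origin under its centre. Leave alone.
- tape: Loose yellow ring (tape roll), 90 mm across, 22 mm tall; origin under its centre. Leave alone.
- driver: Loose screwdriver lying on the bench; origin near its middle, x along it. Leave alone.
- clamp: Loose small white plastic clamp, 57 by 30 by 18 mm; origin under its centre. Leave alone.
- coupling: Loose brass and steel coupling, 32 mm across, 34 mm tall; origin under its centre. Leave alone.
Not all that is in view belongs to the job. Leave any orange look-alike of the cell alone.

How it is judged:
On the way:
1. the cell stands upright on its base on the aluminium disc, let go (angle between cell's own z axis and vertical below 0.08 rad and horizontal distance between cell and disc_top below 0.045 m and z of cell in the frame of disc_top between -0.004 and 0.004 m and contact force between the fingers and cell below 0.1 N and linear speed of cell below 0.02 m/s), for 0.3 s.
At the end, for the whole second after the job is handed in: Held still by the frosted faces only (not windows or cap); window centre within 6 mm of the beam sideways, 13 mm in height, 18 mm of midway along it; windows square to the beam within 0.15 rad, upright within 0.12 rad; cell not touching the gauge (x of cell_center in the frame of beam_mid between -0.006 and 0.006 m and y of cell_center in the frame of beam_mid between -0.018 and 0.018 m and z of cell_center in the frame of beam_mid between -0.013 and 0.013 m and angle between the y axis of cell and the y axis of beam_mid, either way round below 0.15 rad and angle between cell's own z axis and vertical below 0.12 rad and contact force between the fingers and cell_frosted above 2 N and contact force between the fingers and cell_windows below 0.3 N and contact force between the fingers and cell_cap below 0.3 N and contact force between cell and gauge below 0.1 N and linear speed of cell below 0.02 m/s and angular speed of cell below 0.15 rad/s); the arm keeps its last pose, push and grip.
It fails at once if the fingers touch the clear windows (contact force between the fingers and cell_windows above 1 N).
It fails at once if the cell drops or tips over onto the bench (height (world z) of cell_center below 0.024 m).
It fails at once if the cell or the robot touches the gauge (contact force between any of cell, the fingers, the arm and gauge above 1 N).
It fails at once if another loose thing is moved (distance of any of case, glue, tape, driver, clamp, coupling from where it was at the start of the episode above 0.02 m).
It also fails if it takes over 64 s, if anything falls off the work surface, if the arm or the gripper's body presses on something with over 40 N, if the wrist force passes 120 N, or if a joint passes its speed limit or range.

ROBOT

A 6-joint arm with a two-finger parallel gripper is mounted at the origin on the work surface. World frame = base frame: x ahead of the robot, y to its left, z up, the work surface at z = 0. Lengths are in m, angles in rad, forces in N, time in s.
With the tool pointing down it reaches from about 0.25 to 0.775 m from the base axis. Payload 4 kg.
Tool frame: the origin (TCP) lies midway between the tips of the shut fingers; the grasp point (between the pads) lies 19 mm behind it (robot.grasp_offset is the distance from the TCP to the grasp point, in m); z points along the fingers, y is the direction in which the jaws open and shut (so a half turn about z gives the same grasp; the last joint's range is limited). The gripper opens to 94 mm and grips with 3 to 60 N. Pads are 16 mm wide; open, the fingers measure 119 mm over their backs; the gripper's body (75 mm by 177 mm) begins 78 mm behind the grasp point.
Start: joints at [1.118, 0.087, 1.371, -0, 1.684, -0.103], TCP at [0.189, 0.517, 0.206] pointing down, gripper open.
Joint ranges: [-3.1, 3.1], [-0.76, 2.03], [0.27, 2.55], [-1.08, 4.22], [0.17, 2.65], [-2.57, 2.57]. Speed limits (rad/s): [2.79, 2.79, 3.14, 3.14, 3.14, 3.14].

INTERFACE

Orientations are given as [roll, pitch, yaw] about the fixed x, y, z axes, in that order (R = Rz(yaw) Ry(pitch) Rx(roll)).
In Python, from bench import status, viewer, order, robot gives the robot as it stands. The module is installed in compiled form; this text tells all that it offers.
- The arm moves only by the tool move_arm, never from a script. Its argument "targets" is a list of rows, each a list of 3 entries, a list of its own where there are three numbers: the shift along the tool's x, y, z in mm, then the turn, a rotation vector about the tool's x, y, z in degrees, then the opening, from -1 (shut) to 1 (fully open). A call has 1 to 20 rows; each row is the pose to reach, as a shift and turn from the pose commanded when the call began, along the tool's axes at that moment; what a row does not reach only later rows make up. A row lasts 1/8 s, in which the tool goes at most 62.5 mm and 10.7 degrees, less where a joint would pass 70% of its speed; a pose out of reach is approached as far as the arm can. A call with a gripper value outside its range is refused whole. The fingers move at their own pace and stop on an object; the grip force is fixed at half the most. Time passes only in rows, so rows that repeat a pose let the fingers close. It gives the time, the measured TCP pose, the force and the opening at its end, in the units of the state.
- status.get_obs(): the state, without advancing time (a new reading comes with each control period).
- viewer.snapshot(name): name is "scene" or "top" or "wrist"; returns the picture (420x560x3 uint8, red, green, blue); there is no depth.
- viewer.camera_model(name): a dict with "K" (3x3 intrinsics, pixels), "xyz" and "attitude" of the camera in the world; the wrist camera has in their place "T_tool_cam" (4x4, takes a point from camera to tool coordinates, whose origin is the TCP and whose axes are the flange's). Camera axes: x right, y up, looking along -z (the intrinsics and any distortion apply to the point x, -y, -z); pixel columns grow to the right and rows downward; lengths in m; the calibration is good to about 2 mm. A picture is of the moment at which its call begins: read the wrist's pose just before it. camera_model takes no time and is no camera call.
- order.close_job(): hands the job in, once; it reports no verdict.
The state is a dict: "time": time; "joint_positions": joint angles; "qvel": joint speeds; "joint_torque": joint torques, N m; "tool_pos": TCP position; "ee_rot": TCP orientation; "wrist_force": force on the tool from outside, world axes, zero at the start; "wrist_torque": the same for the moment, N m; "width": finger opening in m.
Only numpy, scipy, OpenCV 4.12 (cv2) and the standard library are available. Lean on these libraries where they do the work, as an engineer would, in place of code of your own. Each camera call takes 0.05 s, during which the arm holds its last target. There are 200 camera calls.

## Working session

There is one attempt and no reset: what is moved stays moved. The work goes in short steps, Python scripts to look and compute and a tool call to move; the robot and the scene stay as the last step left them, time stands still between calls to the robot, and variables do not carry over. Pictures are saved under pics/ and viewed, about 8 in all and at most 12, crops included, and the job is handed in when it is done.

Besides the shell and the picture viewer there is one more tool, called after "Call:" as a command line: name --argument value ..., lists and objects as JSON in quotes. move_arm: Moves the arm, as the interface text tells. Its arguments: {"type":"object","properties":{"targets":{"type":"array"}},"required":["targets"]}

```bash
mkdir -p pics; cat > h.py <<'E'
import numpy as np, cv2
from scipy.spatial.transform import Rotation as R
from bench import status, viewer, order, robot
def snap(n,f):
    im=viewer.snapshot(n); cv2.imwrite('pics/'+f,im[:,:,::-1]); return im
E
python3 - <<'E'
from h import *
for n in ["scene","top"]:
    snap(n,n+'0.png'); print(viewer.camera_model(n))
print(viewer.camera_model("wrist")); o=status.get_obs(); print(o)
print([a for a in dir(robot) if a[0]!='_'])
E
```

```text
{'K': array([[457.57503177,   0.        , 277.64024453],
       [  0.        , 457.57503177, 204.65884085],
       [  0.        ,   0.        ,   1.        ]]), 'xyz': array([1.51567671, 0.01214807, 0.938724  ]), 'attitude': array([0.85294854, 0.01749315, 1.57303332])}
{'K': array([[405.7662104 ,   0.        , 275.27032011],
       [  0.        , 405.7662104 , 214.8945336 ],
       [  0.        ,   0.        ,   1.        ]]), 'xyz': array([0.42290759, 0.01282471, 1.47489433]), 'attitude': array([ 0.09910972, -0.00305109, -1.55882428])}
{'K': array([[344.03196763,   0.        , 277.60734051],
       [  0.        , 344.03196763, 207.96415199],
       [  0.        ,   0.        ,   1.        ]]), 'T_tool_cam': array([[ 1.82364231e-04,  9.57861480e-01,  2.87230485e-01,
         8.25232779e-02],
       [ 9.99999880e-01, -4.39878970e-05, -4.88213837e-04,
        -3.39339211e-05],
       [-4.55006564e-04,  2.87230539e-01, -9.57861373e-01,
        -1.79148311e-01],
       [ 0.00000000e+00,  0.00000000e+00,  0.00000000e+00,
         1.00000000e+00]])}
{'time': 0.1, 'joint_positions': array([ 1.11788428e+00,  8.79017373e-02,  1.37204758e+00,  2.45707512e-05,
        1.68362102e+00, -1.03085144e-01]), 'qvel': array([-0.00038339, -0.00377968, -0.00197346, -0.00030504,  0.00075689,
        0.00112572]), 'joint_torque': array([ 2.20450995e-03, -3.41249120e+01, -3.03302407e+01,  7.18846405e-02,
        3.03994899e-02, -9.62075228e-05]), 'tool_pos': array([0.18828143, 0.51625718, 0.20443813]), 'ee_rot': array([-3.13962798e+00, -2.27799455e-04,  2.79176827e+00]), 'wrist_force': array([4.04391324e-04, 1.03933949e+00, 6.17526673e-01]), 'wrist_torque': array([0.03867096, 0.0231094 , 0.02190241]), 'width': 0.09376380123760192}
['IKError', 'grasp_offset']
```

View pics/scene0.png

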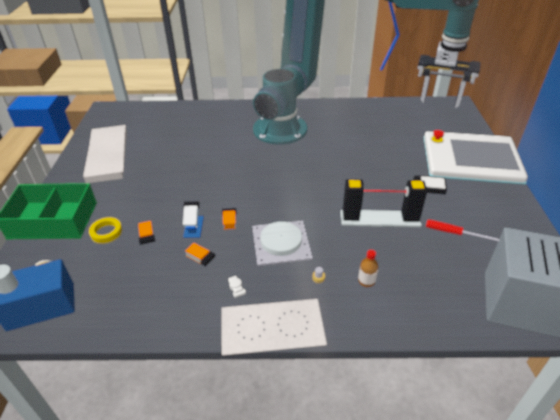

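View pics/top0.png

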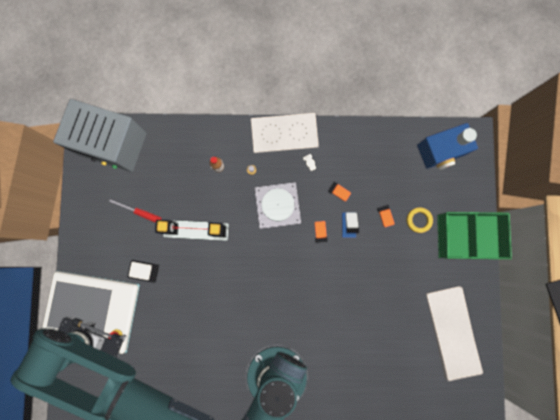

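```bash
cat >> h.py <<'E'
def ray(n,uv,T=None):
    m=viewer.camera_model(n); K=m['K']
    d=np.array([(uv[0]-K[0,2])/K[0,0],-(uv[1]-K[1,2])/K[1,1],-1.])
    if n=='wrist':
        M=T@m['T_tool_cam']; return M[:3,3],M[:3,:3]@d
    return m['xyz'],R.from_euler('xyz',m['attitude']).as_matrix()@d
def hit(n,uv,z,T=None):
    o,d=ray(n,uv,T); return o+d*(z-o[2])/d[2]
def proj(n,p,T=None):
    m=viewer.camera_model(n)
    if n=='wrist': M=T@m['T_tool_cam']; o,A=M[:3,3],M[:3,:3]
    else: o,A=m['xyz'],R.from_euler('xyz',m['attitude']).as_matrix()
    q=A.T@(np.asarray(p)-o); K=m['K']; return np.array([K[0,2]-K[0,0]*q[0]/q[2],K[1,2]+K[1,1]*q[1]/q[2]])
def tool(o=None):
    o=o or status.get_obs(); T=np.eye(4); T[:3,3]=o['tool_pos']; T[:3,:3]=R.from_euler('xyz',o['ee_rot']).as_matrix(); return T
def crop(im,x0,y0,w,h,s,f):
    c=cv2.resize(im[y0:y0+h,x0:x0+w],None,fx=s,fy=s,interpolation=cv2.INTER_CUBIC); cv2.imwrite('pics/'+f,c)
E
python3 - <<'E'
from h import *
t=cv2.imread('pics/top0.png'); s=cv2.imread('pics/scene0.png')
a=cv2.resize(t[180:250,140:240],None,fx=4,fy=4,interpolation=2)
b=cv2.resize(t[180:250,310:410],None,fx=4,fy=4,interpolation=2)
c=cv2.resize(s[170:240,340:440],None,fx=4,fy=4,interpolation=2)
d=cv2.resize(s[190:260,165:265],None,fx=4,fy=4,interpolation=2)
cv2.imwrite('pics/c.png',np.vstack([np.hstack([a,b]),np.hstack([c,d])]))
for uv,z,n in [((351,222),.06,'top'),((278,205),.03,'top'),((163,227),.135,'top'),((216,229),.135,'top'),((281,239),.03,'scene'),((192,212),.07,'scene')]: print(n,uv,hit(n,uv,z))
E
```

```text
top (351, 222) [ 0.54190363 -0.25514883  0.06      ]
top (278, 205) [0.60241143 0.00077221 0.03      ]
top (163, 227) [0.5114118  0.38096998 0.135     ]
top (216, 229) [0.50692315 0.20567677 0.135     ]
scene (281, 239) [0.62027169 0.00358929 0.03      ]
scene (192, 212) [ 0.54821483 -0.2492102   0.07      ]
```

View pics/c.png

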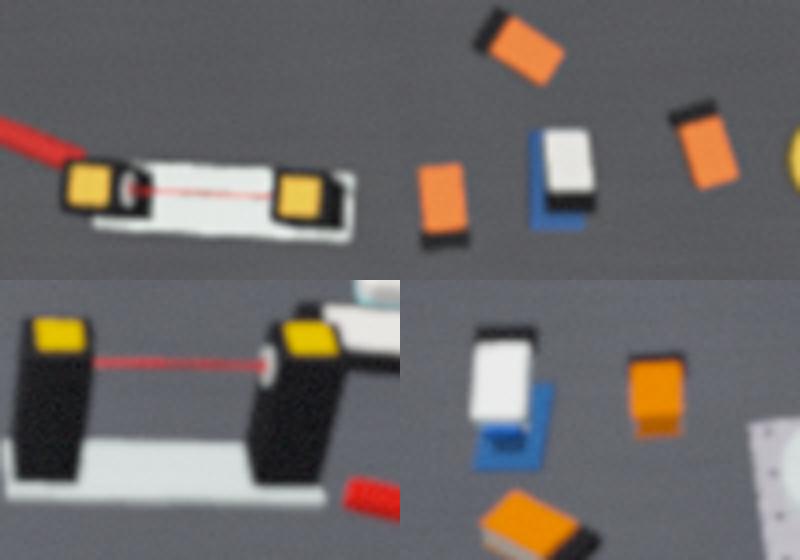

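```bash
cat >> h.py <<'E'
def goto(p,Rm):
    """print shift mm / rotvec deg for desired world TCP pose (Rm matrix)"""
    T=tool(); A=T[:3,:3]
    s=A.T@(np.asarray(p)-T[:3,3])*1e3; r=R.from_matrix(A.T@Rm).as_rotvec(degrees=True)
    print('shift',s.round(1),'turn',r.round(2)); return s,r
def down(yaw): return R.from_euler('xyz',[np.pi,0,yaw]).as_matrix()
E
python3 - <<'E'
from h import *
goto([.54,.27,.30],down(0)); goto([.57,-.13,.28],down(0))
E
```

```text
shift [-414.8 -111.   -95.4] turn [-5.0000e-02  1.5000e-01  1.5996e+02]
shift [-580.1 -476.4  -74.8] turn [-5.0000e-02  1.5000e-01  1.5996e+02]
```

Call:
move_arm --targets '[[[-100,-30,-90],[0,0,30],1],[[-415,-111,-95],[0,0,160],1],[[-415,-111,-95],[0,0,160],1],[[-415,-111,-95],[0,0,160],1],[[-415,-111,-95],[0,0,160],1],[[-415,-111,-95],[0,0,160],1],[[-415,-111,-95],[0,0,160],1],[[-415,-111,-95],[0,0,160],1],[[-415,-111,-95],[0,0,160],1],[[-415,-111,-95],[0,0,160],1],[[-415,-111,-95],[0,0,160],1],[[-415,-111,-95],[0,0,160],1],[[-415,-111,-95],[0,0,160],1],[[-415,-111,-95],[0,0,160],1],[[-415,-111,-95],[0,0,160],1],[[-415,-111,-95],[0,0,160],1],[[-415,-111,-95],[0,0,160],1],[[-415,-111,-95],[0,0,160],1],[[-415,-111,-95],[0,0,160],1]]'

```text
time: 2.48
tool_pos: [0.5403, 0.2702, 0.3005]
ee_rot: [-3.142, -0.0, -0.0]
wrist_force: [0.3, -0.0, 0.4]
width: 0.0941
```

```bash
python3 - <<'E'
from h import *
o=status.get_obs();T=tool(o); np.save('T1.npy',T); snap('wrist','w1.png'); print(o['time'],o['tool_pos'],o['ee_rot'],o['joint_positions'])
cv2.imwrite('pics/w1b.png',cv2.resize(cv2.imread('pics/w1.png'),(800,600),interpolation=2))
goto([.57,-.13,.28],down(0))
E
```

```text
2.475 [0.54033209 0.27018959 0.30048585] [-3.14150276e+00 -2.71745097e-05 -6.00527799e-05] [3.69811754e-01 2.13431700e-01 1.04116456e+00 7.78468556e-05
 1.88693856e+00 1.94069234e+00]
shift [ 29.8 400.2  20.5] turn [-0.   -0.01 -0.01]
```

View pics/w1b.png

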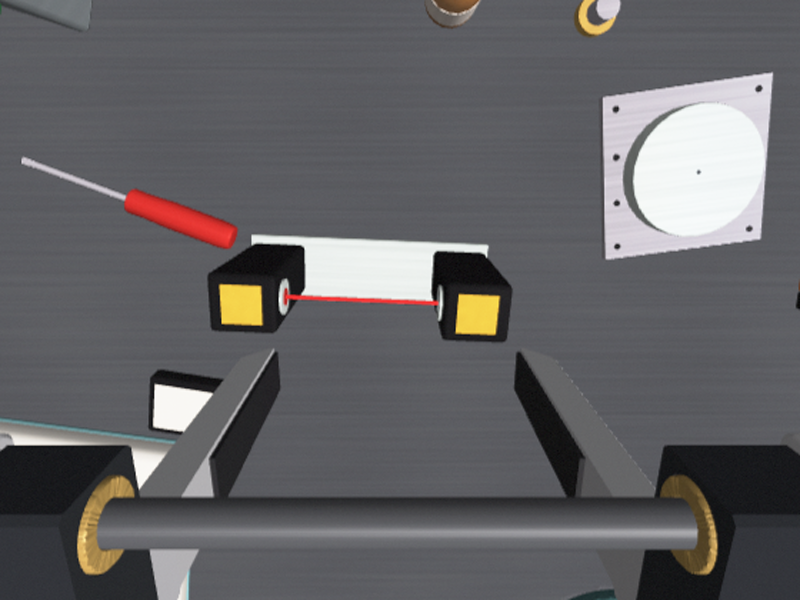

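```bash
python3 - <<'E'
from h import *
T=np.load('T1.npy'); s=1.42857
def h(u,v,z): return hit('wrist',((u+.5)/s-.5,(v+.5)/s-.5),z,T)
print('disc',h(698,171,.03))
L=h(241,305,.135);Rr=h(478,314,.135); print('heads',L,Rr,(L+Rr)/2,np.degrees(np.arctan2(-(Rr-L)[0]*-1,-(Rr-L)[1])),np.linalg.norm(L-Rr))
a=h(287,297,.11);b=h(438,303,.11); print('beam',a,b,(a+b)/2,np.linalg.norm(a-b),np.degrees(np.arctan2((b-a)[0],(a-b)[1])))
a=h(252,236,.01);b=h(488,246,.01); print('baseedge',a,b,np.degrees(np.arctan2((b-a)[0],(a-b)[1])), np.linalg.norm(a-b))
E
```

```text
disc [0.60825503 0.00276592 0.03      ]
heads [0.51674985 0.38431747 0.135     ] [0.50981361 0.20972416 0.135     ] [0.51328173 0.29702081 0.135     ] -2.275048862032522 0.17473103723479894
beam [0.51544785 0.35593358 0.11      ] [0.5105435  0.23731164 0.11      ] [0.51299567 0.29662261 0.11      ] 0.11872328306972948 -2.367508362014804
baseedge [0.54685057 0.40902756 0.01      ] [0.53716151 0.18160249 0.01      ] -2.439513458633721 0.22763137289480576
```

Call:
move_arm --targets '[[[30,400,20],[0,0,0],1],[[30,400,20],[0,0,0],1],[[30,400,20],[0,0,0],1],[[30,400,20],[0,0,0],1],[[30,400,20],[0,0,0],1],[[30,400,20],[0,0,0],1],[[30,400,20],[0,0,0],1],[[30,400,20],[0,0,0],1],[[30,400,20],[0,0,0],1],[[30,400,20],[0,0,0],1]]'

```text
time: 3.78
tool_pos: [0.5702, -0.1283, 0.281]
ee_rot: [-3.141, -0.001, 0.002]
wrist_force: [0.4, 0.2, 0.2]
width: 0.0938
```

```bash
python3 - <<'E'
from h import *
o=status.get_obs();T=tool(o); np.save('T2.npy',T); im=snap('wrist','w2.png'); print(o['time'],o['tool_pos'],o['ee_rot'],o['joint_positions'])
cv2.imwrite('pics/w2b.png',cv2.resize(cv2.imread('pics/w2.png'),(800,600),interpolation=2))
E
```

```text
3.775 [ 0.57017781 -0.12827993  0.28095649] [-3.14138356e+00 -7.85477115e-04  1.53032079e-03] [-3.18564775e-01  1.62978992e-01  1.13844509e+00  4.62210512e-04
  1.83948875e+00  1.25082400e+00]
```

View pics/w2b.png

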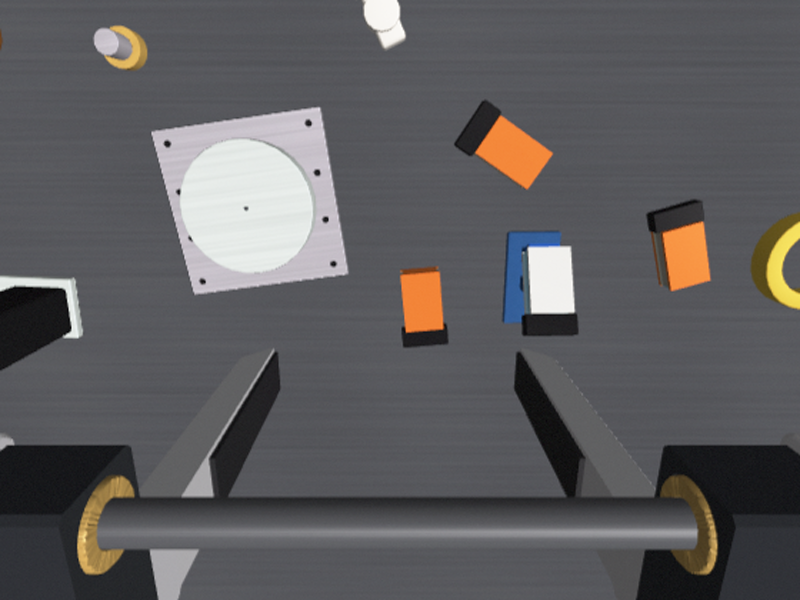

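```bash
python3 - <<'E'
from h import *
from scipy.optimize import least_squares
T=np.load('T2.npy'); s=1.42857
print('disc',hit('wrist',((246.5)/s-.5,(208.5)/s-.5),.03,T))
# white face corners (x=+11): z=0 edge, y+ is? cell y = z x x
pts={(11,18,0):(526,246),(11,-18,0):(571,246),(11,18,56):(528,315),(11,-18,56):(577,314),(7,22,56):(522,315),(7,-22,56):(578,314),(7,22,74):(523,334),(7,-22,74):(578,334)}
def Rc(yaw,t=np.radians(65)):
    z=np.array([-np.sin(t),0,np.cos(t)]);x=np.array([np.cos(t),0,np.sin(t)]);y=np.cross(z,x)
    return R.from_euler('z',yaw).as_matrix()@np.c_[x,y,z]
print(Rc(0))
from itertools import product
for sg in (1,):
  def f(p,full=False):
    A=Rc(p[3] if len(p)>3 else p[2]); e=[]
    for k,uv in pts.items():
        zz=p[2] if len(p)>3 else z0
        w=np.array([p[0],p[1],zz])+A@(np.array(k)*1e-3*[1,sg,1])
        q=proj('wrist',w,T); e.append((q+.5)*s-.5-np.array(uv))
    return np.array(e) if full else np.ravel(e)
  z0=.030+.011*np.sin(np.radians(65))
  r=least_squares(f,[.57,-.255,0]); print(r.x,r.cost,f(r.x,True).round(1).tolist())
  r4=least_squares(f,[.57,-.255,z0,0]); print(r4.x,r4.cost)
  A=Rc(r.x[2]); o=np.array([r.x[0],r.x[1],z0]); print('cap',o+A@[0,0,.065],'center',o+A@[0,0,.028])
E
```

```text
disc [0.60770672 0.00207183 0.03      ]
[[ 0.42261826  0.         -0.90630779]
 [ 0.          1.          0.        ]
 [ 0.90630779  0.          0.42261826]]
[ 0.57294045 -0.25676077  0.00637741] 20.19082982824916 [[1.0, 1.3], [-1.3, 1.1], [1.9, -1.9], [-3.6, -1.1], [1.9, -1.3], [-1.5, -0.5], [1.8, 1.2], [-0.2, 1.0]]
[ 0.57665817 -0.25286546  0.0520866   0.00466205] 13.48023950396651
cap [ 0.51403164 -0.25713647  0.06743957] center [ 0.54756435 -0.25692261  0.0518027 ]
```

```bash
cat >> h.py <<'E'
def tilt(deg,yaw):
    """tool pointing down, tilted forward by deg in plane yaw, camera side up/ahead"""
    return R.from_euler('z',yaw).as_matrix()@R.from_euler('y',-np.radians(deg)).as_matrix()@down(0)
E
python3 - <<'E'
from h import *
print(tilt(65,0).round(3)); goto([.46,-.257,.16],tilt(65,.006))
E
```

```text
[[ 0.423 -0.     0.906]
 [ 0.    -1.    -0.   ]
 [ 0.906  0.    -0.423]]
shift [-110.5  128.5  120.8] turn [ 0.14 64.96 -0.23]
```

Call:
move_arm --targets '[[[-60,64,0],[0,20,0],1],[[-110,128,60],[0,40,0],1],[[-110,128,120],[0,65,0],1],[[-110,128,120],[0,65,0],1],[[-110,128,120],[0,65,0],1],[[-110,128,120],[0,65,0],1],[[-110,128,120],[0,65,0],1],[[-110,128,120],[0,65,0],1],[[-110,128,120],[0,65,0],1],[[-110,128,120],[0,65,0],1]]'

```text
time: 5.08
tool_pos: [0.4606, -0.2578, 0.1618]
ee_rot: [3.136, -1.135, 0.006]
wrist_force: [0.5, 0.4, 0.1]
width: 0.0938
```

```bash
python3 - <<'E'
from h import *
o=status.get_obs();T=tool(o); np.save('T3.npy',T); im=snap('wrist','w3.png'); print(o['time'],o['tool_pos'],o['ee_rot'],o['joint_positions'],T.round(3))
cv2.imwrite('pics/w3b.png',cv2.resize(cv2.imread('pics/w3.png'),(800,600),interpolation=2))
E
```

```text
5.075 [ 0.4606229  -0.2577524   0.16177597] [ 3.13564014 -1.1349607   0.00638172] [-1.25820805 -0.32816     2.25324873  1.2369315   1.15045765 -0.21540747] [[ 0.422  0.001  0.907  0.461]
 [ 0.003 -1.    -0.    -0.258]
 [ 0.907  0.003 -0.422  0.162]
 [ 0.     0.     0.     1.   ]]
```

View pics/w3b.png

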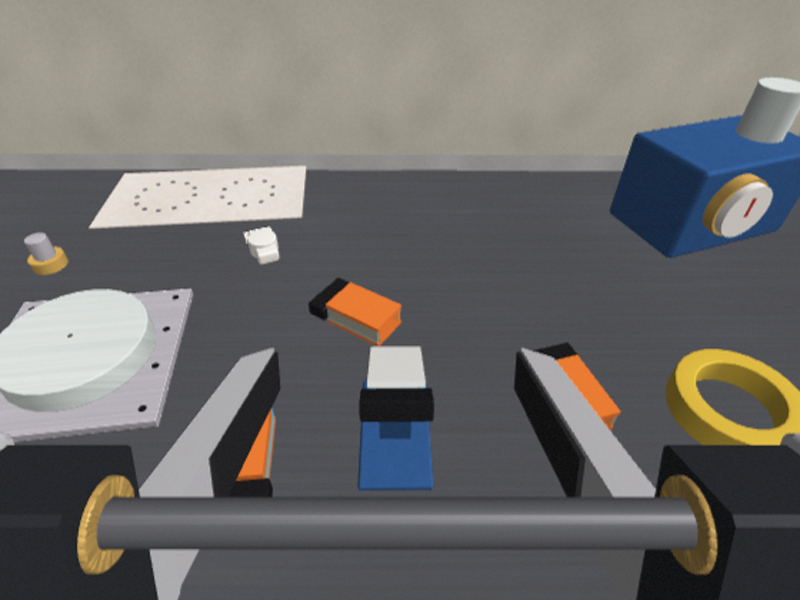

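```bash
python3 - <<'E'
from h import *
from scipy.optimize import least_squares
T2=np.load('T2.npy');T3=np.load('T3.npy'); s=1.42857
P2={(11,18,0):(526,246),(11,-18,0):(571,246),(11,18,56):(528,315),(11,-18,56):(577,314),(7,22,56):(522,315),(7,-22,56):(578,314)}
P3={(11,18,0):(371,347),(11,-18,0):(421,346),(11,18,56):(367,387),(11,-18,56):(426,387),(7,22,56):(360.5,389),(7,-22,56):(433,389),(-7,22,74):(361,421),(-7,-22,74):(433,420)}
def Rc(yaw,t=np.radians(65)):
    z=np.array([-np.sin(t),0,np.cos(t)]);x=np.array([np.cos(t),0,np.sin(t)]);y=np.cross(z,x)
    return R.from_euler('z',yaw).as_matrix()@np.c_[x,y,z]
def f(p,sets):
    A=Rc(p[3]); e=[]
    for P,T in sets:
      for k,uv in P.items():
        q=proj('wrist',p[:3]+A@(np.array(k)*1e-3),T); e.append((q+.5)*s-.5-np.array(uv))
    return np.ravel(e)
for sets in ([(P2,T2),(P3,T3)],[(P3,T3)]):
  r=least_squares(f,[.57,-.255,.04,0],args=(sets,)); print(r.x,r.cost); print(r.fun.reshape(-1,2).round(1).tolist())
  A=Rc(r.x[3]); print('cap',r.x[:3]+A@[0,0,.065])
cap=r.x[:3]+A@[0,0,.065]
E
```

```text
[ 0.57219175 -0.25721966  0.03973374  0.01500225] 56.14147226306905
[[1.9, 1.5], [-0.4, 0.9], [3.3, -1.5], [-2.1, -1.1], [3.3, -0.9], [0.0, -0.6], [-0.7, 1.1], [-1.0, 1.6], [-0.2, -3.9], [-0.7, -4.5], [-0.0, 0.0], [-1.3, -0.7], [-1.7, 3.7], [0.8, 3.9]]
cap [ 0.51328838 -0.2581034   0.06720392]
[ 0.57609117 -0.25775956  0.0348601   0.01080444] 33.39909687809092
[[0.5, 1.6], [-0.6, 2.3], [1.0, -4.0], [-0.7, -4.4], [1.2, -0.2], [-1.4, -0.7], [-0.5, 2.7], [0.5, 3.2]]
cap [ 0.5171846  -0.25839604  0.06233028]
```

```bash
python3 - <<'E'
from h import *
goto([.526,-.258,.0615],tilt(65,.012))
E
```

```text
shift [-6.310e+01  1.000e-01  1.016e+02] turn [ 0.63 -0.02 -0.16]
```

Call:
move_arm --targets '[[[-30,0,50],[0.6,0,-0.2],1],[[-50,0,80],[0.6,0,-0.2],1],[[-63,0,102],[0.6,0,-0.2],1],[[-63,0,102],[0.6,0,-0.2],1],[[-63,0,102],[0.6,0,-0.2],1]]'

```text
time: 5.75
tool_pos: [0.5261, -0.2581, 0.0614]
ee_rot: [-3.141, -1.135, 0.01]
wrist_force: [-0.3, -0.1, 0.3]
width: 0.0943
```

```bash
python3 - <<'E'
from h import *
o=status.get_obs();T=tool(o); im=snap('wrist','w4.png'); print(o['time'],o['tool_pos'],o['ee_rot'],o['wrist_force'],o['joint_positions'])
a=cv2.imread('pics/w4.png')[220:420,150:410]
sc=cv2.imread('pics/w4.png'); b=cv2.cvtColor(snap('scene','s4.png'),cv2.COLOR_RGB2BGR)[170:250,150:254]
cv2.imwrite('pics/w4b.png',np.hstack([cv2.resize(a,(400,308),interpolation=2),cv2.resize(b,(400,308),interpolation=2)]))
E
```

```text
5.75 [ 0.52608504 -0.25805712  0.06135385] [-3.14107599 -1.13546986  0.01033455] [-0.26785516 -0.08653327  0.31514236] [-1.06865068  0.00862329  2.24153425  1.49671289  0.93014822 -0.54376192]
```

View pics/w4b.png

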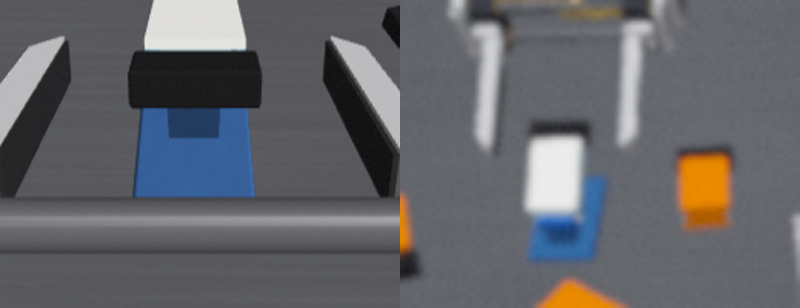

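```bash
python3 - <<'E'
from h import *
T=tool()
for x,z,n in [(7,-5,'x7z56'),(7,-23,'x7z74'),(-7,-23,'x-7z74'),(11,-5+0,'white near')]:
    # tool z = -cell z ; cap center at TCP-14mm -> cell z65; tool x = cell x
    p=T@np.array([x*1e-3,0,(65-{'x7z56':56,'x7z74':74,'x-7z74':74,'white near':56}[n])*1e-3-.014,1]); q=proj('wrist',p[:3],T)
    print(n,q,'crop row',(q[1]-220)*1.54)
E
```

```text
x7z56 [276.74704154 253.12171585] crop row 51.00744240663573
x7z74 [276.65047953 268.06455429] crop row 74.01941359946085
x-7z74 [276.67621881 293.1064832 ] crop row 112.58398413563718
white near [276.74075539 246.33876403] crop row 40.56169660218861
```

Call:
move_arm --targets '[[[0,0,0],[0,0,0],-1],[[0,0,0],[0,0,0],-1],[[0,0,0],[0,0,0],-1],[[0,0,0],[0,0,0],-1],[[0,0,0],[0,0,0],-1],[[0,0,0],[0,0,0],-1],[[0,0,0],[0,0,0],-1],[[0,0,0],[0,0,0],-1]]'

```text
time: 6.85
tool_pos: [0.5258, -0.2577, 0.0602]
ee_rot: [-3.138, -1.134, 0.007]
wrist_force: [0.4, 0.6, 0.3]
width: 0.0439
```

```bash
python3 - <<'E'
from h import *
goto([.56,-.15,.22],down(-.04)); goto([.608,.0025,.15],down(-.04))
E
```

```text
shift [ 159.6 -107.6  -35.4] turn [ -1.71 -64.98   2.52]
shift [ 116.9 -259.5   39.2] turn [ -1.71 -64.98   2.52]
```

Call:
move_arm --targets '[[[20,0,0],[0,0,0],-1],[[50,0,0],[0,0,0],-1],[[85,0,-10],[0,-4,0],-1],[[120,-10,-30],[0,-10,0],-1],[[140,-30,-35],[0,-16,0.5],-1],[[155,-60,-35],[-0.5,-22,1],-1],[[160,-85,-35],[-0.7,-29,1.4],-1],[[160,-108,-35],[-1,-36,1.8],-1],[[160,-108,-35],[-1.4,-43,2.2],-1],[[160,-108,-35],[-1.7,-50,2.5],-1],[[160,-108,-35],[-1.7,-57,2.5],-1],[[160,-108,-35],[-1.7,-65,2.5],-1],[[160,-108,-35],[-1.7,-65,2.5],-1],[[160,-108,-35],[-1.7,-65,2.5],-1],[[160,-108,-35],[-1.7,-65,2.5],-1]]'

```text
time: 8.72
tool_pos: [0.5596, -0.1496, 0.2209]
ee_rot: [3.141, -0.001, -0.04]
wrist_force: [-0.4, 0.4, -1.4]
width: 0.0438
```

```bash
python3 - <<'E'
from h import *
o=status.get_obs(); im=snap('wrist','w5.png'); print(o['time'],o['tool_pos'],o['ee_rot'],o['wrist_force'],o['width'],o['joint_positions'])
a=cv2.imread('pics/w5.png')[200:380,150:410]
b=cv2.cvtColor(snap('scene','s5.png'),cv2.COLOR_RGB2BGR)[130:250,180:300]
cv2.imwrite('pics/w5b.png',np.hstack([cv2.resize(a,(433,300),interpolation=2),cv2.resize(b,(300,300),interpolation=2)]))
goto([.608,.0025,.12],down(-.04)); 
E
```

```text
8.725 [ 0.55962475 -0.14964453  0.22089997] [ 3.14127508e+00 -1.42542010e-03 -4.02863147e-02] [-0.35646796  0.37610571 -1.39297936] 0.04379389142374567 [-3.59239277e-01  1.49270686e-01  1.27190340e+00  1.47022216e-04
  1.71896545e+00  1.25186540e+00]
shift [  41.9 -154.1  101.2] turn [ 0.03 -0.1  -0.02]
```

View pics/w5b.png

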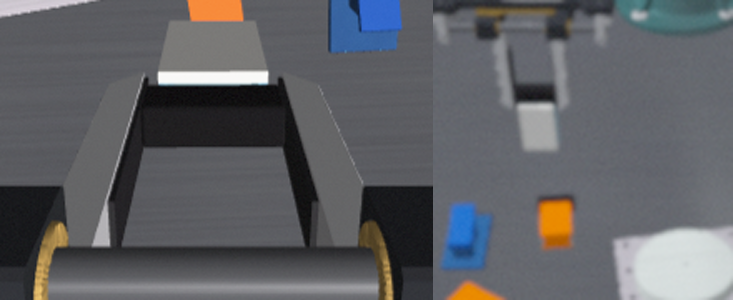

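```bash
python3 - <<'E'
from h import *
T=tool()
for dx,dz,tl in [(0,0,0),(0,2,0),(0,0,3)]:
  for k in [(11,18,0),(11,18,56),(7,22,74),(-7,22,74)]:
    v=R.from_euler('y',tl,degrees=True).apply(np.array([k[0],0,k[2]-65.]))
    p=T@np.r_[v[0]*1e-3,k[1]*1e-3,(-v[2]-14+dz)*1e-3,1]; q=proj('wrist',p[:3],T)
    print(tl,dz,k,((q-[150,200])*1.666).round(1))
E
```

```text
0 0 (11, 18, 0) [254.3  25.9]
0 0 (11, 18, 56) [266.1  78.3]
0 0 (7, 22, 74) [284.5 114.3]
0 0 (-7, 22, 74) [282.8 155.7]
0 2 (11, 18, 0) [254.   24.4]
0 2 (11, 18, 56) [265.6  75.9]
0 2 (7, 22, 74) [283.7 111.3]
0 2 (-7, 22, 74) [282.1 152.3]
3 0 (11, 18, 0) [254.   33.2]
3 0 (11, 18, 56) [265.9  79. ]
3 0 (7, 22, 74) [284.4 112.3]
3 0 (-7, 22, 74) [283.  154.9]
```

Call:
move_arm --targets '[[[20,-50,0],[0,0,0],-1],[[40,-100,10],[0,0,0],-1],[[40,-154,50],[0,0,0],-1],[[40,-154,90],[0,0,0],-1],[[40,-154,115],[0,0,0],-1],[[40,-154,130],[0,0,0],-1],[[40,-154,132],[0,0,0],-1],[[40,-154,134],[0,0,0],-1],[[40,-154,134],[0,0,0],-1]]'

```text
time: 9.95
tool_pos: [0.6074, 0.0023, 0.0876]
ee_rot: [3.141, -0.002, -0.04]
wrist_force: [0.0, -0.5, -1.1]
width: 0.0436
```

```bash
python3 - <<'E'
from h import *
o=status.get_obs(); print(o['tool_pos'],o['wrist_force'])
goto([.606,.0025,.082],down(-.04)); 
E
```

```text
[0.60743001 0.00233916 0.08759834] [ 0.00872777 -0.51215712 -1.12813276]
shift [-1.4 -0.1  5.6] turn [ 0.01 -0.13 -0.01]
```

Call:
move_arm --targets '[[[0,0,2],[0,0,0],-1],[[0,0,3],[0,0,0],-1],[[0,0,4],[0,0,0],-1],[[0,0,5],[0,0,0],-1],[[0,0,5],[0,0,0],-1]]'

```text
time: 10.58
tool_pos: [0.6065, 0.0026, 0.081]
ee_rot: [3.141, 0.001, -0.04]
wrist_force: [0.7, -0.2, -1.1]
width: 0.0437
```

Call:
move_arm --targets '[[[0,0,1],[0,0,0],-1],[[0,0,1],[0,0,0],-1]]'

```text
time: 10.82
tool_pos: [0.6068, 0.0026, 0.0805]
ee_rot: [3.141, -0.0, -0.04]
wrist_force: [0.2, 0.3, 0.6]
width: 0.0436
```

Call:
move_arm --targets '[[[0,0,0.7],[0,0,0],-1],[[0,0,0.7],[0,0,0],-1]]'

```text
time: 11.08
tool_pos: [0.6069, 0.0026, 0.0805]
ee_rot: [3.141, -0.001, -0.04]
wrist_force: [-2.1, 0.4, 4.9]
width: 0.0439
```

Call:
move_arm --targets '[[[0,0,-0.5],[0,0,0],-1],[[0,0,-0.5],[0,0,0],0.05],[[0,0,-0.5],[0,0,0],0.2],[[0,0,-0.5],[0,0,0],0.5],[[0,0,-0.5],[0,0,0],0.5],[[0,0,-0.5],[0,0,0],0.5],[[0,0,-25],[0,0,0],0.5],[[0,0,-70],[0,0,0],0.5],[[0,0,-100],[0,0,0],0.5],[[0,0,-100],[0,0,0],0.5]]'

```text
time: 12.32
tool_pos: [0.6084, 0.0025, 0.183]
ee_rot: [3.141, -0.007, -0.04]
wrist_force: [1.0, 0.1, -0.7]
width: 0.0702
```

```bash
python3 - <<'E'
from h import *
o=status.get_obs();T=tool(o); np.save('T6.npy',T); im=snap('wrist','w6.png'); print(o['time'],o['tool_pos'],o['ee_rot'],o['wrist_force'],o['width'])
a=cv2.imread('pics/w6.png')[180:420,140:420]
b=cv2.cvtColor(snap('scene','s6.png'),cv2.COLOR_RGB2BGR)[150:270,220:340]
cv2.imwrite('pics/w6b.png',np.hstack([cv2.resize(a,(490,420),interpolation=2),cv2.resize(b,(300,420),interpolation=2)]))
E
```

```text
12.325 [0.60843546 0.00252166 0.18300532] [ 3.14109757 -0.00690126 -0.03970128] [ 1.02825634  0.14045518 -0.70989611] 0.07017417488082402
```

View pics/w6b.png

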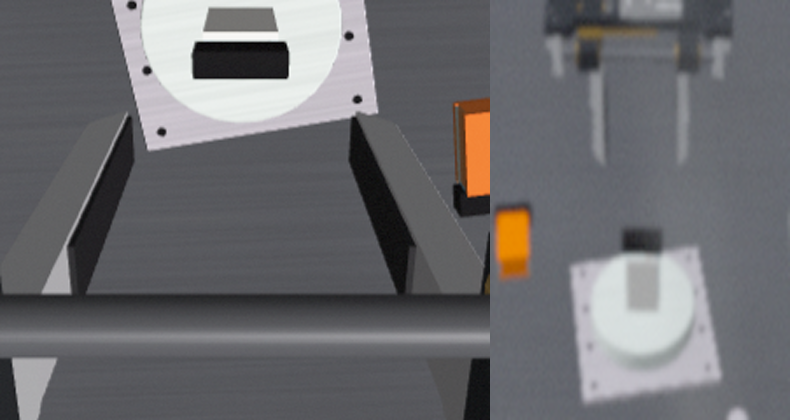

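```bash
python3 - <<'E'
from h import *
T=np.load('T6.npy'); s=1.75
def h(u,v,z): return hit('wrist',((u+.5)/s-.5+140,(v+.5)/s-.5+180),z,T)
a=h(193,78,.104);b=h(289,78,.104); print(a,b,np.linalg.norm(a-b))
print('x+7 edge',h(193,50,.104),h(288,50,.104))
print('white base',h(204,30,.086),h(278,31,.086),h(204,9,.03),h(273,8,.03))
im=cv2.imread('pics/w6.png',0)
print(im[198:232:1,277]); print(im[220,245:312])
E
```

```text
[0.60443288 0.02412153 0.104     ] [ 0.60270794 -0.01941777  0.104     ] 0.043573450493619804
x+7 edge [0.61765131 0.02330247 0.104     ] [ 0.61596795 -0.01919985  0.104     ]
white base [0.62211305 0.0191816  0.086     ] [ 0.62023469 -0.01587848  0.086     ] [0.62011194 0.02260861 0.03      ] [ 0.61914724 -0.01633278  0.03      ]
[214 245 245 245 240 175  10  11  15  12  14  22  28  32  28  30  30  30
  30  28  28  31  30  31  26  28  27 182 233 235 235 234 231 231]
[234 235 235 236 196  71  28  28  31  29  29  30  28  27  30  30  30  28
  30  30  29  29  32  31  29  29  31  31  29  26  32  30  30  31  31  27
  29  28  30  29  27  29  31  29  31  31  31  33  27  31  27  31  27  29
  32  30  28  29  29  33 227 233 233 233 233 233 233]
```

Call:
move_arm --targets '[[[1,0,0],[0,-0.4,-10],0.5],[[1,0,0],[0,0,-90],0.5],[[1,0,0],[0,0,-90],0.5],[[1,0,0],[0,0,-90],0.5],[[1,0,0],[0,0,-90],0.5],[[1,0,0],[0,0,-90],0.5],[[1,0,0],[0,0,-90],0.5],[[1,0,0],[0,0,-90],0.5],[[1,0,0],[0,0,-90],0.5],[[1,0,0],[0,0,-90],0.5],[[1,0,0],[0,0,-90],0.5],[[1,0,0],[0,0,-90],0.5]]'

```text
time: 13.92
tool_pos: [0.6074, 0.0026, 0.1788]
ee_rot: [-3.14, 0.0, 1.53]
wrist_force: [0.1, 0.7, 0.4]
width: 0.0703
```

```bash
python3 - <<'E'
from h import *
o=status.get_obs();T=tool(o); np.save('T7.npy',T); im=snap('wrist','w7.png'); print(o['time'],o['tool_pos'],o['ee_rot'],o['joint_positions'])
a=cv2.imread('pics/w7.png'); cv2.imwrite('pics/w7b.png',cv2.resize(a[180:420,140:420],(700,600),interpolation=2))
goto([.610,.0022,.044],down(np.pi/2-.04))
for p in [(7,22,104),(7,-22,104),(-7,22,104),(-7,-22,104)]:
    w=np.array([.610,.0022,0])+R.from_euler('z',-.04).apply(np.array(p)*1e-3); print(p,((proj('wrist',w,T)-[140,180])*2.5).round())
E
```

```text
13.925 [0.60740307 0.00263257 0.17881539] [-3.14034951e+00  9.16149412e-05  1.53038297e+00] [-8.88960062e-02  2.22395585e-01  1.26969523e+00 -1.52240580e-04
  1.65073907e+00 -4.84946551e-02]
shift [ -0.3   2.6 135.1] turn [-0.05  0.01 -0.01]
(7, 22, 104) [371.  25.]
(7, -22, 104) [370. 160.]
(-7, 22, 104) [325.  25.]
(-7, -22, 104) [326. 160.]
```

View pics/w7b.png

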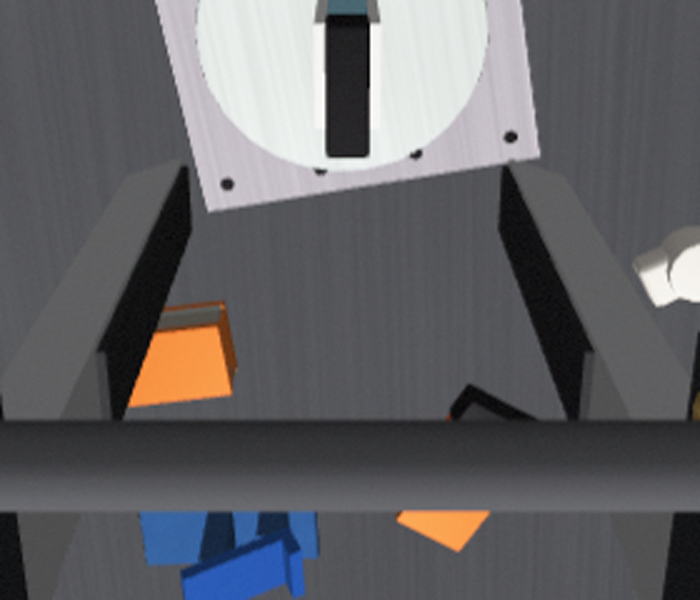

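Call:
move_arm --targets '[[[0,2.5,30],[0,0,0],0.5],[[0,2.5,70],[0,0,0],0.5],[[0,2.5,110],[0,0,0],0.5],[[0,2.5,130],[0,0,0],0.5],[[0,2.5,135],[0,0,0],0.5],[[0,2.5,135],[0,0,0],0.5],[[0,2.5,135],[0,0,0],0.5]]'

```text
time: 14.85
tool_pos: [0.6112, 0.0024, 0.0462]
ee_rot: [3.139, 0.0, 1.531]
wrist_force: [0.3, -0.1, -0.0]
width: 0.0708
```

Call:
move_arm --targets '[[[0,0,0],[0,0,0],-0.2],[[0,0,0],[0,0,0],-0.4],[[0,0,0],[0,0,0],-0.5],[[0,0,0],[0,0,0],-1],[[0,0,0],[0,0,0],-1],[[0,0,0],[0,0,0],-1],[[0,0,0],[0,0,0],-1],[[0,0,0],[0,0,0],-1]]'

```text
time: 15.85
tool_pos: [0.6099, 0.0025, 0.0444]
ee_rot: [-3.141, 0.0, 1.531]
wrist_force: [-1.3, -0.3, -0.2]
width: 0.0219
```

```bash
python3 - <<'E'
from h import *
o=status.get_obs(); print(o['tool_pos'],o['ee_rot'],o['width'],o['wrist_force'])
z=o['tool_pos'][2]; print('TCP-base',z-.03)
goto([.45,.15,.24],down(np.pi/2-.041))
E
```

```text
[0.60992728 0.00252487 0.0443801 ] [-3.14096311e+00  1.32592079e-04  1.53106932e+00] 0.021948063505083944 [-1.26057442 -0.28390154 -0.22412826]
TCP-base 0.014380103789833884
shift [ 141.  -165.8 -195.5] turn [-0.04  0.01  0.07]
```

Call:
move_arm --targets '[[[0,0,-20],[0,0,0],-1],[[0,0,-60],[0,0,0],-1],[[0,0,-110],[0,0,0],-1],[[0,0,-155],[0,0,0],-1],[[0,0,-185],[0,0,0],-1],[[0,0,-195],[0,0,0],-1],[[0,0,-195],[0,0,0],-1]]'

```text
time: 16.73
tool_pos: [0.6102, 0.0025, 0.239]
ee_rot: [-3.141, 0.0, 1.531]
wrist_force: [0.3, -0.1, -2.0]
width: 0.022
```

```bash
python3 - <<'E'
from h import *
o=status.get_obs(); print(o['tool_pos'],o['ee_rot'],o['width'],o['wrist_force'])
goto([.513,.2968,.24],down(np.pi/2-.041))
E
```

```text
[0.61021165 0.00250922 0.23902497] [-3.14129060e+00  1.90803152e-04  1.53107236e+00] 0.022048975880186394 [ 0.34355733 -0.1010879  -1.95265579]
shift [ 290.2 -108.8   -1. ] turn [-0.02  0.01  0.07]
```

Call:
move_arm --targets '[[[30,-12,0],[0,0,0],-1],[[70,-27,0],[0,0,0],-1],[[115,-43,0],[0,0,0],-1],[[160,-60,0],[0,0,0],-1],[[205,-77,0],[0,0,0],-1],[[250,-94,0],[0,0,0],-1],[[280,-105,0],[0,0,0],-1],[[290,-109,0],[0,0,0],-1],[[290,-109,0],[0,0,0],-1],[[290,-109,0],[0,0,0],-1],[[290,-109,0],[0,0,0],-1]]'

```text
time: 18.1
tool_pos: [0.5133, 0.2954, 0.2394]
ee_rot: [-3.141, 0.0, 1.529]
wrist_force: [0.5, 0.7, -1.2]
width: 0.022
```

```bash
python3 - <<'E'
from h import *
o=status.get_obs();T=tool(o); np.save('T8.npy',T); im=snap('wrist','w8.png'); print(o['time'],o['tool_pos'],o['ee_rot'],o['width'],o['wrist_force'])
a=cv2.imread('pics/w8.png'); cv2.imwrite('pics/w8b.png',cv2.resize(a,(800,600),interpolation=2))
goto([.513,.2968,.096],down(np.pi/2-.041))
for p in [(0,62,110),(0,-62,110),(0,87,135),(0,-87,135)]:
    w=np.array([.513,.2968,0])+R.from_euler('z',-.041).apply(np.array(p)*1e-3); print(p,(proj('wrist',w,T)*1.4286).round())
E
```

```text
18.1 [0.51330959 0.29541466 0.23939981] [-3.14143666e+00  4.47291850e-04  1.52912688e+00] 0.021987551549123387 [ 0.51778874  0.70044014 -1.21548721]
shift [  1.3  -0.3 143.5] turn [-0.    0.02 -0.03]
(0, 62, 110) [393. 184.]
(0, -62, 110) [394. 369.]
(0, 87, 135) [393. 141.]
(0, -87, 135) [394. 421.]
```

View pics/w8b.png

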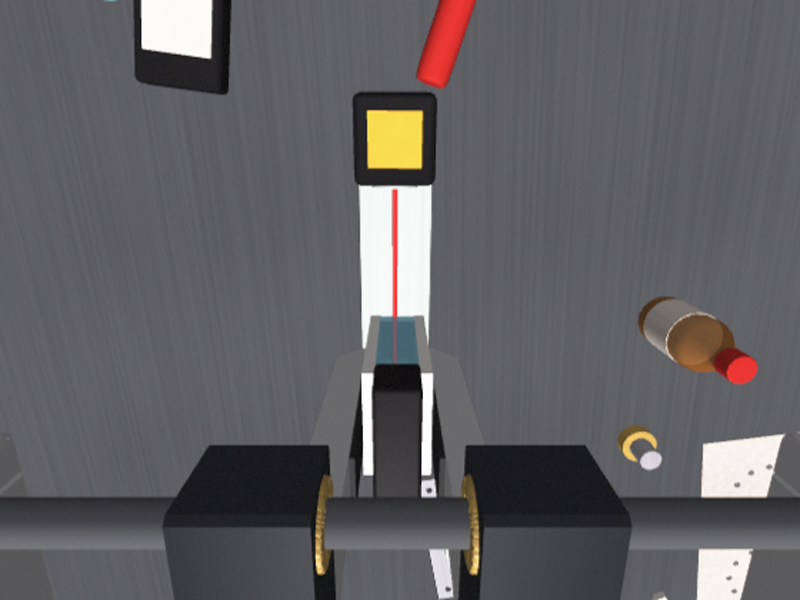

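Call:
move_arm --targets '[[[1,-0.8,20],[0,0,0],-1],[[1,-0.8,50],[0,0,0],-1],[[1,-0.8,80],[0,0,0],-1],[[1,-0.8,105],[0,0,0],-1],[[1,-0.8,125],[0,0,0],-1],[[1,-0.8,137],[0,0,0],-1],[[1,-0.8,143],[0,0,0],-1],[[1,-0.8,143],[0,0,0],-1],[[1,-0.8,143],[0,0,0],-1],[[1,-0.8,143],[0,0,0],-1]]'

```text
time: 19.4
tool_pos: [0.5124, 0.2979, 0.0974]
ee_rot: [3.14, -0.001, 1.531]
wrist_force: [0.9, 0.0, -1.8]
width: 0.022
```

```bash
python3 - <<'E'
from h import *
o=status.get_obs();T=tool(o); np.save('T9.npy',T); im=snap('wrist','w9.png'); print(o['time'],o['tool_pos'],o['ee_rot'],o['width'],o['wrist_force'],o['qvel'].round(3))
a=cv2.imread('pics/w9.png'); cv2.imwrite('pics/w9b.png',np.hstack([cv2.resize(a[0:315,170:390],(419,600),interpolation=2),cv2.resize(cv2.cvtColor(snap('scene','s9.png'),cv2.COLOR_RGB2BGR)[140:240,340:440],(380,600),interpolation=2)]))
E
```

```text
19.4 [0.51243425 0.29788928 0.09736991] [ 3.14032228e+00 -6.04587096e-04  1.53112794e+00] 0.02197181394269301 [ 0.94864788  0.04402208 -1.77175885] [ 0.001  0.003  0.004 -0.001 -0.002  0.001]
```

View pics/w9b.png

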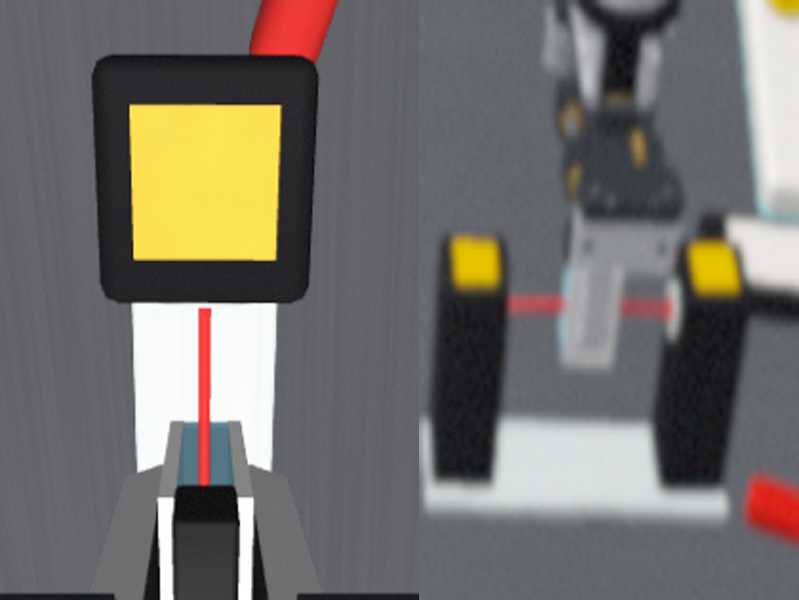

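Call:
move_arm --targets '[[[0,0,0],[0,0,0],-1],[[0,0,0],[0,0,0],-1],[[0,0,0],[0,0,0],-1],[[0,0,0],[0,0,0],-1]]'

```text
time: 20.0
tool_pos: [0.5119, 0.2977, 0.0964]
ee_rot: [-3.141, 0.0, 1.531]
wrist_force: [-0.3, -0.4, 0.1]
width: 0.022
```

```bash
python3 - <<'E'
from h import *
o=status.get_obs(); print(o['time'],o['tool_pos'],o['ee_rot'],o['width'],o['wrist_force'])
print(order.close_job())
E
```

```text
20.0 [0.51190629 0.29765345 0.09638945] [-3.14126606e+00  2.03216631e-04  1.53111593e+00] 0.022001420635912705 [-0.27853752 -0.36287375  0.07421374]
the job is handed in; nothing more can be done
None
```

I handed the job in at 20.0 s of the 64 s allowed. The gripper was holding the cell upright in the red beam by its frosted faces. No verdict was reported.

**What I did:** I took the cell by its cap (opening 43.9 mm, cap 44 mm) and stood it upright near the centre of the disc. I let go and backed off, and a picture confirmed it was standing there. I then gripped it across the frosted faces (opening 22.0 mm, faces 22 mm apart) and lowered it into the gauge from above.

**Last checks:**
- **Beam:** the last wrist picture shows it entering within about 1 mm of the window's middle. From the scene view, the height is about the middle of the windows.
- **Midway and squareness:** by the tool pose, the cell is about 1 mm from midway between the heads and within about 0.01 rad of square.
- **Clearance:** it was clear of both heads in the pictures.

**What disagreed:**
- **Gauge position:** the two wrist views differed by about 1 mm on the beam's sideways position, and I aimed in between.
- **Vertical wrist force:** the last reading was +0.1 N, where earlier ones with the cell held were mostly between -1.1 and -2.0 N. These readings scatter by about 1 N. The opening still read 22.0 mm, so I took it as noise, but I took no further picture after it.

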